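# Light the tying bench at full brightness

### The job

Switch on the magnifier lamp by pressing down the raised end (nearest the lamp's neck) of the rocker switch on its foot, then press the larger of the two round buttons (brighter) and keep it down for at least two seconds, so that the lamp goes up to full brightness. Press gently with the fingertips, do not press the smaller round button (dimmer), leave everything else on the bench where it is without lifting or shifting it, and finish with the hand drawn clear.

Things in the scene. Friction and masses are not known exactly. Their poses are not given: they have to be found in the camera images.
- lamp: White magnifier lamp, fixed. Foot: flat oval 250 mm long (own x) by 150 wide, flat top 30 mm above the table; origin on the table under its middle. x points from the control end to the neck, z up. Neck (92 mm wide) rises at x = +82 mm, its head hangs beyond it. Grey controls in a row at x = -55 mm: rocker at y = 0, larger round button (brighter) y = +48, smaller (dimmer) y = -48 mm
- lamp_head (a point): centre of the lamp's round head, at x = +245 mm in the lamp's frame, 345 mm above the table (head 200 mm across, 35 mm thick); the fly-tying vise, fixed, up to 220 mm high, stands under it and is to be left alone
- rocker (a joint): Rocker switch, 32 mm along the lamp's x, 22 mm wide, pivot at its middle about the lamp's y. 0 rad = off: end towards the neck stands up, tip 8 mm above the foot's top. 0.30 = fully on: that half lies level 3 mm above the foot's top, the other end stands up. Counts as on above 0.24. Takes about 3 N near the raised end; stays where left
- rocker_raised_end (a point): point on the top face of the rocker's half towards the neck, about 12 mm from the pivot, where to press; 6.5 mm above the foot's top while off, 3 mm when on
- bright (a joint): Larger round button (brighter): travel pressed down, 0 = up, 0.004 m = fully down; counts as pressed beyond 0.002. Springs back by itself; 1.8 N to start moving, 3 N at 2 mm, 4.2 N fully down
- bright_top (a point): centre of the flat top of the larger round button: 26 mm across, top 7 mm above the foot's top while up, 37 mm above the table
- dim (a joint): Smaller round button (dimmer), not to be pressed: travel down, 0 = up, 0.004 m = fully down
- dim_top (a point): centre of the flat top of the smaller round button: 16 mm across, top 7 mm above the foot's top while up
- spool_foot: thread spool, 22 mm across, 28 mm high, upright on the lamp's foot between the controls and the neck; origin under its centre
- spool_table: thread spool like the other, upright on the table near the lamp's foot; origin under its centre
- varnish: small glass varnish bottle with a black cap, 32 mm across, 58 mm high, upright near the lamp's foot; origin under its centre
- puck: pale round foam puck with a fly on it, 80 mm across, 23 mm high (fly to 33 mm); origin under its centre
- bodkin: needle with a square aluminium handle, 120 mm long, 9 mm high, lying beside the lamp's foot along its own x; origin on the table under the handle near the needle
- pliers: red-handled pliers, 155 mm long, 12 mm high, lying along their own x; origin under the pivot
- scissors: small scissors with brass rings, 120 mm long, 7 mm high, lying along their own x; origin under the pivot
- bobbin: bobbin holder (spool in a wire yoke with a brass tube), 100 mm long, 23 mm high, lying along its own x; origin on the table

How it is judged (in metres and radians):
On the way, in this order (a step that is already met when the one before it is completed fails the run):
1. the rocker switch is pressed over to on (value of joint rocker above 0.24 rad), for 0.1 s.
2. with the lamp on, the larger round button is held down for two seconds (value of joint rocker above 0.24 rad and value of joint bright above 0.002 m), for 2 s.
At the end, for the whole second after the job is handed in: rocker on (above 0.24 rad), both round buttons up again (less than 1 mm down), every loose thing within 15 mm of where it stood (value of joint rocker above 0.24 rad and value of joint each of bright, dim below 0.001 m and distance of each of spool_foot, spool_table, varnish, puck, bodkin, pliers, scissors, bobbin from where it was at the start of the episode below 0.015 m); the robot touches nothing.
It fails at once if the smaller round button (dimmer) is pressed more than 1.5 mm (value of joint dim above 0.0015 m).
It fails at once if the fingers push on the lamp or its controls with more than 30 N (contact force between the fingers and lamp above 30 N).
It fails at once if a loose thing on the bench or on the lamp's foot is shifted or lifted by more than 15 mm (distance of any of spool_foot, spool_table, varnish, puck, bodkin, pliers, scissors, bobbin from where it was at the start of the episode above 0.015 m).
It also fails if it takes over 37 s, if anything falls off the work surface, if the arm or the gripper's body presses on something with over 40 N, if the wrist force passes 120 N, or if a joint passes its speed limit or range.

### The arm

A 6-joint arm with a two-finger parallel gripper is mounted at the origin on the work surface. World frame = base frame: x ahead of the robot, y to its left, z up, the work surface at z = 0. Lengths are in mm, angles in rad, forces in N, time in s.
With the tool pointing down it reaches from about 275 to 750 mm from the base axis. Payload 10.2 kg.
Tool frame: the origin (TCP) lies between the finger pads; the fingertips stand 25 mm ahead of it and the grasp point (between the pads) lies 6 mm ahead of it; z points along the fingers, y is the line along which they close (so a half turn about z gives the same grasp; the last joint's range is limited). The gripper opens to 85 mm and grips with 20 to 120 N. Pads are 22 mm wide; open, the fingers measure 114 mm over their backs; the gripper's body (76 mm by 85 mm) begins 54 mm behind the grasp point. The pads swing forward as they close: fully open they stand 13 mm farther back than shut.
Start: joints at [0.921, 0.313, 1.498, -0, 1.331, -0.223], TCP at [217.342, 477.905, 225.194] pointing down, gripper open.
Joint ranges: [-2.94, 2.94], [-0.97, 2.17], [0.19, 2.56], [-1.23, 4.37], [0.02, 3.11], [-2.88, 2.88]. Speed limits (rad/s): [2.39, 2.39, 3.01, 3.14, 3.14, 3.14].

### API

Orientations are given as a unit quaternion [w, x, y, z].
In Python, from rig import ctrl, eyes, finish_job gives the robot as it stands.
- The arm moves only by the tool step_arm, never from a script. Its argument "increments" is a list of rows, each an object of numbers: "dx", "dy", "dz": the shift along the tool's x, y, z in units of 25 mm (1.0 is 25 mm); "wx", "wy", "wz": the turn, a rotation vector about the tool's x, y, z in units of 6 degrees (1.0 is 6 degrees). A call has 1 to 5 rows; each row shifts and turns the commanded pose from where the row before left it, along the tool's axes as they then stand; what a row does not reach is not made up. A row lasts 1/10 s, in which the tool goes at most 50 mm and 8.59 degrees, less where a joint would pass 70% of its speed; a pose out of reach is approached as far as the arm can. A call is refused whole if a number of a shift passes 1 or a number of a turn 1, either way. A call with a gripper value outside its range is refused whole. "fingers" is the finger opening in mm, from 0 to 85.4, set as the call begins (left out, the last holds). The fingers move at their own pace and stop on an object; "squeeze" is the grip in N (left out, the last holds). Time passes only in rows, so rows that do not move let the fingers close. It gives the time, the measured TCP pose, the force, the opening and the grip force at its end, in the units of the state.
- ctrl.sense(): the state, without advancing time (a new reading comes with each control period).
- eyes.capture(name): name is "side" or "top" or "wrist"; returns a dict with "frame" (400x640x3 uint8, blue, green, red), "fx", "fy", "cx", "cy" (pixels), "R" (3x3) and "t" (3): a world point X has camera coordinates R X + t; the wrist camera has in their place "tool_from_camera" (4x4, takes a point from camera to tool coordinates, whose origin is the TCP and whose axes are the flange's). Camera axes: x right, y down, z forward; pixel columns grow to the right and rows downward; lengths in mm; the calibration is good to about 2 mm. A picture is of the moment at which its call begins: read the wrist's pose just before it. There is no depth.
- finish_job(): hands the job in; it is judged then, once.
Trained networks look in the newest picture that a camera, given by its name, has taken for a name from the list of things; names that differ only in an ending like _2 or _b are one class to them, and where a whole thing is asked for, a point or a joint stands for the part that bears it (a point fixed in the world has none). Each returns a list of dicts, best first, with "p" (0 to 1); they miss things now and then, are a little off and sometimes report something else, mostly with a low value. They report only what shows in the picture. A call takes as long as a camera call.
- eyes.cut_out(camera, label): "mask" (400x640 bool, what is visible of it).
- eyes.landmark_of(camera, label): "point" ([x, y, z] in mm, in the coordinates of the camera as it stood for that picture, good to about 4 mm: a listed point, or the origin of a listed thing).
The state is a dict: "time_s": time; "joints": joint angles; "dq": joint speeds; "tau": joint torques, N m; "eef_pos": TCP position; "ee_rot": TCP orientation; "force": force on the tool from outside, world axes, zero at the start; "wrist_torque": the same for the moment, N m; "grip_width": opening from 0.0 (shut) to 1.0 (fully open); "grip_force": force on a finger pad.
Only numpy, scipy, OpenCV 4.12 (cv2) and the standard library are available. Lean on these libraries where they do the work, as an engineer would, in place of code of your own. Each camera call takes 0.05 s, during which the arm holds its last target. There are 200 camera calls.

## Working session

There is one attempt and no reset: what is moved stays moved. The work goes in short steps, Python scripts to look and compute and a tool call to move; the robot and the scene stay as the last step left them, time stands still between calls to the robot, and variables do not carry over. Pictures are saved under pics/ and viewed, at most 10 in all, crops included, and the job is handed in when it is done.

Besides the shell and the picture viewer there is one more tool, called after "Request:" as name(argument=value, ...) on one line, values as JSON. step_arm: Moves the arm, as the interface text tells. Its arguments: {"type":"object","properties":{"increments":{"type":"array"},"fingers":{"type":"number"},"squeeze":{"type":"number"}},"required":["increments"]}

```bash
mkdir -p pics; cat > h.py <<'E'
import numpy as np, cv2
from rig import ctrl, eyes, finish_job
from scipy.spatial.transform import Rotation as Ro
def rot(s):
    q=s["ee_rot"]; return Ro.from_quat([q[1],q[2],q[3],q[0]]).as_matrix()
def cap(n):
    s=ctrl.sense(); c=eyes.capture(n)
    if "R" in c:
        f=lambda p:np.array(c["R"]).T@(np.array(p)-np.array(c["t"]))
    else:
        T=np.array(c["tool_from_camera"]);R=rot(s);o=np.array(s["eef_pos"])
        f=lambda p:R@(T[:3,:3]@np.array(p)+T[:3,3])+o
    return c,f
E
python3 - <<'E'
from h import *
s=ctrl.sense();print(s["time_s"],s["eef_pos"],s["ee_rot"],s["force"],s["grip_width"]);print(rot(s).round(3))
ims=[]
for n in ["side","top","wrist"]:
    c,f=cap(n); ims.append(c["frame"]); cv2.imwrite(f"pics/{n}0.png",c["frame"])
    for l in ["lamp","lamp_head","rocker_raised_end","bright_top","dim_top","spool_foot","varnish","puck","bodkin"]:
        for d in eyes.landmark_of(n,l)[:2]: print(n,l,round(d["p"],2),f(d["point"]).round(1))
    if n=="wrist": print(c["tool_from_camera"])
E
```

```text
0.0 [217.16291833 477.65336615 224.6251727 ] [-2.90671096e-04  2.11800193e-01  9.77312754e-01 -6.12830265e-04] [-0.7286076   0.86081253 -0.61151544] 1.0006378667588076
[[-0.91   0.414 -0.001]
 [ 0.414  0.91  -0.001]
 [ 0.    -0.001 -1.   ]]
side lamp 0.9 [558.9 219.1   1.5]
side lamp_head 0.95 [598.3 463.8 341.9]
side rocker_raised_end 0.6 [551.6 179.5  38.2]
side bright_top 0.52 [501.9 178.2  37.4]
side spool_foot 0.5 [524.4 241.9  27.1]
side varnish 0.52 [666.7 139.6   0.7]
side varnish 0.25 [601.5 466.4 343.7]
side puck 0.89 [383.4 143.5   2.7]
side puck 0.35 [520.8 244.7  26.1]
side bodkin 0.68 [ 399.6 -242.7    0.7]
side bodkin 0.37 [458.3 275.    0.7]
top lamp 0.87 [563.3 225.9  -1.3]
top lamp_head 0.93 [599.1 463.9 347.9]
top rocker_raised_end 0.5 [555.2 184.   36.7]
top rocker_raised_end 0.36 [ 401.3 -240.6   -1. ]
top bright_top 0.38 [504.9 177.4  33.4]
top bright_top 0.19 [520.7  63.3  -0.9]
top spool_foot 0.57 [519.4 241.8  28.8]
top spool_foot 0.3 [459.7 282.1  -0.6]
top varnish 0.62 [665.  132.   -0.7]
top varnish 0.43 [564.7 224.4   0. ]
top puck 0.9 [3.857e+02 1.443e+02 2.000e-01]
top bodkin 0.49 [459.6 280.7  -2.1]
[[-1.81131711e-04 -9.54765773e-01 -2.97358850e-01  7.51068935e+01]
 [ 9.99999963e-01 -2.33053299e-04  1.39157148e-04  3.82551798e-04]
 [-2.02162943e-04 -2.97358814e-01  9.54765780e-01 -1.48283140e+02]
 [ 0.00000000e+00  0.00000000e+00  0.00000000e+00  1.00000000e+00]]
```

```bash
python3 - <<'E'
import cv2,numpy as np
a=cv2.imread("pics/top0.png");b=cv2.imread("pics/side0.png")
cv2.imwrite("pics/both.png",cv2.resize(np.vstack([a,b]),(480,600),interpolation=cv2.INTER_AREA))
E
```

```text
(no output)
```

View pics/both.png

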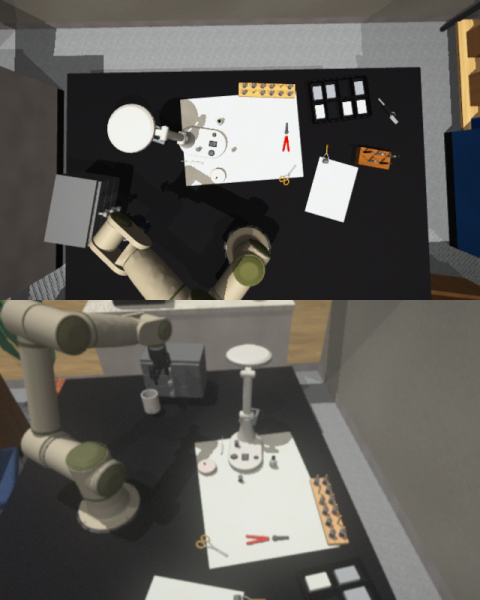

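The picture matches the landmarks: foot at about (205,143) in the top view, with the three controls in a row away from the neck. I'll move over the controls with the fingers shut.

Request:
step_arm(increments=[{"dx": -1,"dy": -0.36},{"dx": -1,"dy": -0.36},{"dx": -1,"dy": -0.36},{"dx": -1,"dy": -0.36},{"dx": -1,"dy": -0.36}], fingers=0, squeeze=20)

```text
invalid input at $.increments[0]: expected keys dx, dy, dz, wx, wy, wz
```

Request:
step_arm(increments=[{"dx": -1,"dy": -0.36},{"dx": -1,"dy": -0.36},{"dx": -1,"dy": -0.36},{"dx": -1,"dy": -0.36},{"dx": -1,"dy": -0.36}])

```text
invalid input at $.increments[0]: expected keys dx, dy, dz, wx, wy, wz
```

Request:
step_arm(increments=[{"dx": -1,"dy": -0.36},{"dx": -1,"dy": -0.36},{"dx": -1,"dy": -0.36},{"dx": -1,"dy": -0.36},{"dx": -1,"dy": -0.36}])

```text
invalid input at $.increments[0]: expected keys dx, dy, dz, wx, wy, wz
```

Request:
step_arm(increments=[{"wz": -1},{"wz": -1},{"wz": -0.6},{"dx": 0}])

```text
invalid input at $.increments[0]: expected keys dx, dy, dz, wx, wy, wz
```

```bash
python3 - <<'E'
from h import *
s=ctrl.sense();print(s["time_s"],s["eef_pos"],s["force"],s["grip_width"]);print(rot(s).round(3))
n="wrist"
c,f=cap(n); cv2.imwrite(f"pics/{n}1.png",c["frame"])
for l in ["lamp","rocker_raised_end","bright_top","dim_top","spool_foot","spool_table","varnish"]:
        for d in eyes.landmark_of(n,l)[:2]: print(n,l,round(d["p"],2),f(d["point"]).round(1))
E
```

```text
1.5 [217.3520242  477.92019603 225.18483418] [-0.27966873 -0.18263464 -0.3172424 ] 0.9993336486686375
[[-0.91   0.414 -0.   ]
 [ 0.414  0.91   0.   ]
 [ 0.     0.    -1.   ]]
```

View pics/wrist1.png

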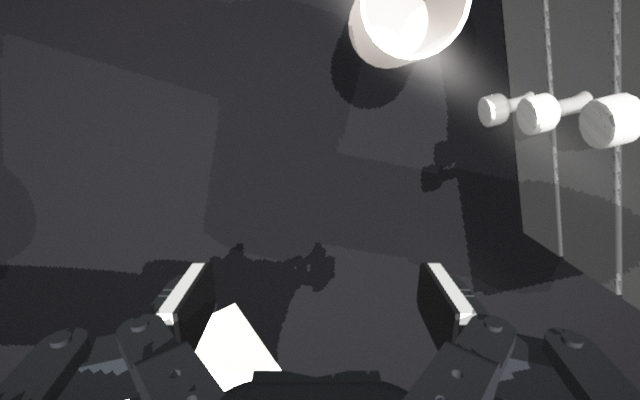

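The rows were refused because every key is required, so the arm is still at the start. This wrist view shows only the open fingers (about (185,300) and (445,300)) and the mug at the top.

Request:
step_arm(increments=[{"dx": -1,"dy": -0.36,"dz": 0,"wx": 0,"wy": 0,"wz": 0},{"dx": -1,"dy": -0.36,"dz": 0,"wx": 0,"wy": 0,"wz": 0},{"dx": -1,"dy": -0.36,"dz": 0,"wx": 0,"wy": 0,"wz": 0},{"dx": -1,"dy": -0.36,"dz": 0,"wx": 0,"wy": 0,"wz": 0},{"dx": -1,"dy": -0.36,"dz": 0,"wx": 0,"wy": 0,"wz": 0}], fingers=0, squeeze=20)

```text
time_s: 2.4
eef_pos: [313.2, 384.4, 225.3]
ee_rot: [0.0, 0.212, 0.977, 0.0]
force: [-0.1, 0.6, -0.5]
grip_width: 0.144
grip_force: 0.0
```

Request:
step_arm(increments=[{"dx": -1,"dy": -0.36,"dz": 0,"wx": 0,"wy": 0,"wz": 0},{"dx": -1,"dy": -0.36,"dz": 0,"wx": 0,"wy": 0,"wz": 0},{"dx": -1,"dy": -0.36,"dz": 0,"wx": 0,"wy": 0,"wz": 0},{"dx": -1,"dy": -0.36,"dz": 0,"wx": 0,"wy": 0,"wz": 0},{"dx": -1,"dy": -0.36,"dz": 0,"wx": 0,"wy": 0,"wz": 0}])

```text
time_s: 2.9
eef_pos: [408.4, 291.6, 225.3]
ee_rot: [0.0, 0.212, 0.977, 0.0]
force: [1.1, 0.9, -0.3]
grip_width: -0.001
grip_force: 0.0
```

Request:
step_arm(increments=[{"dx": -1,"dy": -0.36,"dz": 0,"wx": 0,"wy": 0,"wz": 0},{"dx": -1,"dy": -0.36,"dz": 0,"wx": 0,"wy": 0,"wz": 0},{"dx": -1,"dy": -0.36,"dz": 0,"wx": 0,"wy": 0,"wz": 0},{"dx": -1,"dy": -0.36,"dz": 0,"wx": 0,"wy": 0,"wz": 0},{"dx": -1,"dy": -0.36,"dz": 0,"wx": 0,"wy": 0,"wz": 0}])

```text
time_s: 3.4
eef_pos: [503.5, 198.9, 225.2]
ee_rot: [0.0, 0.212, 0.977, -0.0]
force: [-0.7, 0.3, 1.1]
grip_width: 0.002
grip_force: 0.0
```

Request:
step_arm(increments=[{"dx": 0,"dy": 0,"dz": 0,"wx": 0,"wy": 0,"wz": -1},{"dx": 0,"dy": 0,"dz": 0,"wx": 0,"wy": 0,"wz": -1},{"dx": 0,"dy": 0,"dz": 0,"wx": 0,"wy": 0,"wz": -0.6},{"dx": 0,"dy": 0,"dz": 0,"wx": 0,"wy": 0,"wz": 0}])

```text
time_s: 3.8
eef_pos: [502.9, 199.7, 225.2]
ee_rot: [-0.0, 0.077, 0.997, -0.0]
force: [-0.4, -0.5, 0.2]
grip_width: 0.002
grip_force: 0.0
```

```bash
python3 - <<'E'
from h import *
s=ctrl.sense();print(s["time_s"],s["eef_pos"],s["force"],s["grip_width"]);print(rot(s).round(3))
n="wrist"
c,f=cap(n); cv2.imwrite(f"pics/{n}2.png",c["frame"])
for l in ["lamp","rocker_raised_end","bright_top","dim_top","spool_foot"]:
        for d in eyes.landmark_of(n,l)[:2]: print(n,l,round(d["p"],2),f(d["point"]).round(1))
E
```

```text
3.8 [502.85611689 199.69796865 225.1762543 ] [-0.42910971 -0.46296077  0.17903977] 0.0018168276613841881
[[-0.988  0.154 -0.   ]
 [ 0.154  0.988 -0.   ]
 [ 0.    -0.    -1.   ]]
wrist lamp 0.89 [ 5.556e+02  2.153e+02 -3.000e-01]
wrist rocker_raised_end 0.76 [552.1 178.9  36.2]
wrist bright_top 0.6 [501.8 176.2  38.8]
wrist dim_top 0.45 [598.3 162.3  38.5]
wrist spool_foot 0.58 [520.7 244.6  30.2]
```

View pics/wrist2.png

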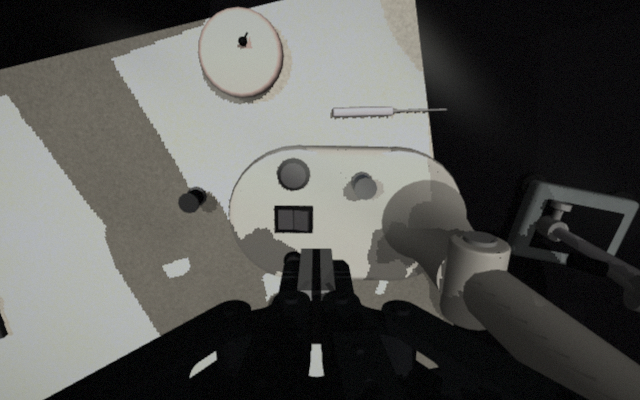

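The wrist view shows the larger button at about (293,173) and the rocker frame (275–313, 205–233) with its centre at (294,219). The spool is at (362,185), and the neck is to the right and clear of the fingers. I'll refine from the pixels at known heights.

```bash
python3 - <<'E'
from h import *
s=ctrl.sense();c,f=cap("wrist");o=f([0,0,0])
def px(u,v,z):
    d=f([(u-c["cx"])/c["fx"],(v-c["cy"])/c["fy"],1])-o
    return o+d*(z-o[2])/d[2]
def mc(l):
    m=eyes.cut_out("wrist",l)
    if not m: return None
    ys,xs=np.nonzero(m[0]["mask"]); print(l,m[0]["p"],xs.min(),xs.max(),ys.min(),ys.max()); return (xs.min()+xs.max())/2,(ys.min()+ys.max())/2
for l,z in [("bright",37),("rocker",36),("dim",37)]:
    p=mc(l); print(l,p, p and px(*p,z).round(1))
p=px(293,172,37);q=px(294,219,35);print(p.round(1),q.round(1))
R=rot(s)
u=R[:,1]
for n,t in [("rocker",q+16*u),("bright",p)]:
    print(n,t.round(1),((R.T@(t-s["eef_pos"]))/25).round(2))
print(s["eef_pos"])
E
```

```text
bright 0.74 280 305 163 186
bright (np.float64(292.5), np.float64(174.5)) [501.4 176.4  37. ]
rocker 0.97 278 308 209 230
rocker (np.float64(293.0), np.float64(219.5)) [548.5 168.6  36. ]
dim 0.47 287 298 254 259
dim (np.float64(292.5), np.float64(256.5)) [589.4 160.9  37. ]
[499.  177.4  37. ] [548.5 169.6  35. ]
rocker [551.  185.4  35. ] [-1.99 -0.27  7.61]
bright [499.  177.4  37. ] [ 0.01 -0.91  7.53]
[502.8088693  199.80146834 225.19228676]
```

Request:
step_arm(increments=[{"dx": -1,"dy": -0.17,"dz": 0,"wx": 0,"wy": 0,"wz": 0},{"dx": -1,"dy": -0.16,"dz": 0.8,"wx": 0,"wy": 0,"wz": 0},{"dx": 0,"dy": 0,"dz": 1,"wx": 0,"wy": 0,"wz": 0},{"dx": 0,"dy": 0,"dz": 1,"wx": 0,"wy": 0,"wz": 0},{"dx": 0,"dy": 0,"dz": 1,"wx": 0,"wy": 0,"wz": 0}])

```text
time_s: 4.8
eef_pos: [551.0, 183.8, 129.1]
ee_rot: [-0.0, 0.077, 0.997, 0.0]
force: [-0.5, 0.4, 0.0]
grip_width: 0.002
grip_force: 0.0
```

Request:
step_arm(increments=[{"dx": 0,"dy": 0,"dz": 0.8,"wx": 0,"wy": 0,"wz": 0},{"dx": 0,"dy": 0,"dz": 0.6,"wx": 0,"wy": 0,"wz": 0},{"dx": 0,"dy": 0,"dz": 0.4,"wx": 0,"wy": 0,"wz": 0},{"dx": 0,"dy": 0,"dz": 0,"wx": 0,"wy": 0,"wz": 0}])

```text
time_s: 5.2
eef_pos: [550.4, 183.9, 84.1]
ee_rot: [-0.001, 0.077, 0.997, -0.0]
force: [0.1, -0.2, 0.2]
grip_width: -0.003
grip_force: 0.0
```

```bash
python3 - <<'E'
from h import *
s=ctrl.sense();print(s["time_s"],s["eef_pos"],s["force"])
c,f=cap("wrist"); cv2.imwrite("pics/w3.png",c["frame"])
E
```

```text
5.2 [550.43667272 183.86175185  84.14925846] [ 0.08554762 -0.18252925  0.18093228]
```

View pics/w3.png

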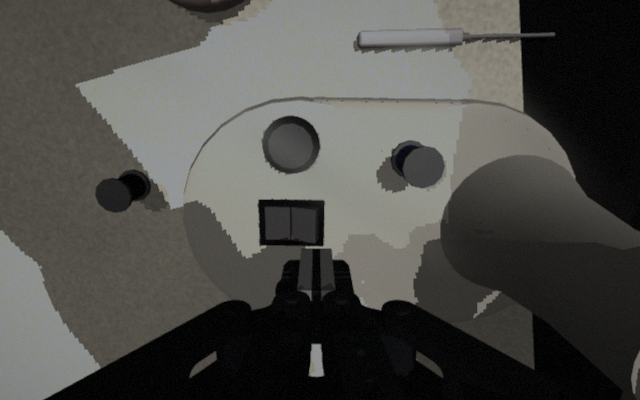

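Shut tips (300–333 px wide at row 250) are about 17 mm across. They sit about 16 mm to the neck side of the rocker's pivot line (column 291). I'll check the lateral position, then press.

```bash
python3 - <<'E'
from h import *
s=ctrl.sense();c,f=cap("wrist");o=f([0,0,0]);R=rot(s)
def px(u,v,z):
    d=f([(u-c["cx"])/c["fx"],(v-c["cy"])/c["fy"],1])-o
    return R.T@(o+d*(z-o[2])/d[2]-s["eef_pos"])
print("rocker",px(291,222,33).round(1),"bright",px(291,144.5,37).round(1))
T=np.linalg.inv(np.array(c["tool_from_camera"]))
for z in (25,32,38):
    p=T@[0,0,z,1]; print(z,p[0]/p[2]*c["fx"]+c["cx"],p[1]/p[2]*c["fy"]+c["cy"])
E
```

```text
rocker [ -0.8 -15.4  52.2] bright [ 47.2 -14.1  48.2]
25 316.169911071223 238.46491548195422
32 316.16206329352116 233.44787215251716
38 316.1557536760474 229.41416662966677
```

Request:
step_arm(increments=[{"dx": -0.03,"dy": -0.1,"dz": 0.4,"wx": 0,"wy": 0,"wz": 0},{"dx": 0,"dy": 0,"dz": 0.3,"wx": 0,"wy": 0,"wz": 0},{"dx": 0,"dy": 0,"dz": 0,"wx": 0,"wy": 0,"wz": 0}])

```text
time_s: 5.6
eef_pos: [550.7, 181.2, 66.5]
ee_rot: [-0.001, 0.077, 0.997, -0.0]
force: [0.2, 0.6, 2.0]
grip_width: 0.001
grip_force: 0.0
```

Request:
step_arm(increments=[{"dx": 0,"dy": 0,"dz": 0.08,"wx": 0,"wy": 0,"wz": 0},{"dx": 0,"dy": 0,"dz": 0.08,"wx": 0,"wy": 0,"wz": 0},{"dx": 0,"dy": 0,"dz": 0,"wx": 0,"wy": 0,"wz": 0}])

```text
time_s: 5.9
eef_pos: [551.2, 181.4, 63.6]
ee_rot: [-0.0, 0.077, 0.997, -0.0]
force: [-1.2, 0.8, -0.0]
grip_width: -0.0
grip_force: 0.0
```

Request:
step_arm(increments=[{"dx": 0,"dy": 0,"dz": 0.06,"wx": 0,"wy": 0,"wz": 0},{"dx": 0,"dy": 0,"dz": 0.06,"wx": 0,"wy": 0,"wz": 0},{"dx": 0,"dy": 0,"dz": 0,"wx": 0,"wy": 0,"wz": 0}])

```text
time_s: 6.2
eef_pos: [551.2, 181.3, 60.5]
ee_rot: [-0.0, 0.077, 0.997, -0.0]
force: [-0.8, -0.0, 0.8]
grip_width: 0.003
grip_force: 0.0
```

Request:
step_arm(increments=[{"dx": 0,"dy": 0,"dz": 0.04,"wx": 0,"wy": 0,"wz": 0},{"dx": 0,"dy": 0,"dz": 0,"wx": 0,"wy": 0,"wz": 0}])

```text
time_s: 6.4
eef_pos: [551.3, 181.3, 59.6]
ee_rot: [-0.0, 0.077, 0.997, -0.0]
force: [0.4, -0.3, -0.2]
grip_width: 0.002
grip_force: 0.0
```

Request:
step_arm(increments=[{"dx": 0,"dy": 0,"dz": 0.04,"wx": 0,"wy": 0,"wz": 0},{"dx": 0,"dy": 0,"dz": 0,"wx": 0,"wy": 0,"wz": 0}])

```text
time_s: 6.6
eef_pos: [551.2, 181.3, 58.6]
ee_rot: [-0.0, 0.077, 0.997, -0.0]
force: [-0.9, -0.3, -0.3]
grip_width: -0.002
grip_force: 0.0
```

Request:
step_arm(increments=[{"dx": 0,"dy": 0,"dz": 0.04,"wx": 0,"wy": 0,"wz": 0},{"dx": 0,"dy": 0,"dz": 0,"wx": 0,"wy": 0,"wz": 0}])

```text
time_s: 6.8
eef_pos: [551.2, 181.3, 57.6]
ee_rot: [-0.0, 0.077, 0.997, -0.0]
force: [0.3, 0.3, 1.0]
grip_width: 0.004
grip_force: 0.0
```

```bash
python3 - <<'E'
from h import *
s=ctrl.sense();print(s["time_s"],s["eef_pos"],s["force"])
c,f=cap("wrist"); cv2.imwrite("pics/w4.png",cv2.resize(c["frame"][120:330,180:460],None,fx=2.5,fy=2.5))
E
```

```text
6.8 [551.23705761 181.31786007  57.55261275] [0.30792805 0.29697637 0.95144569]
```

View pics/w4.png

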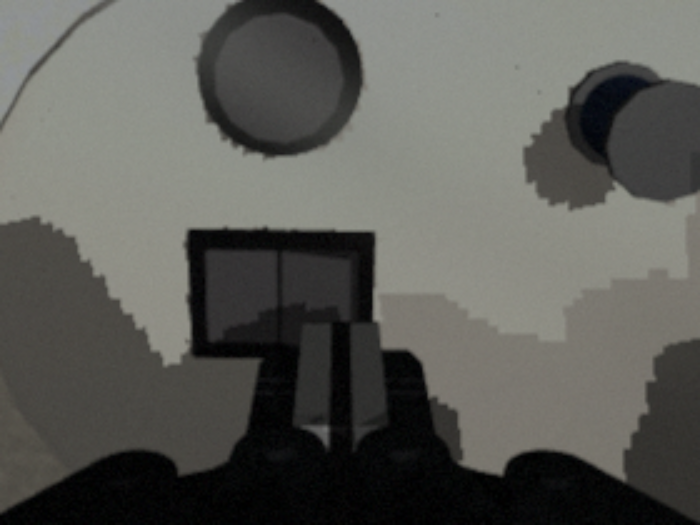

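The tips are still above the rocker: they cover only its lower edge, and there is a shadow gap with no force. Triangulating the finger edges suggests the shut tips reach less far than stated. I'll keep descending slowly and watch the force.

Request:
step_arm(increments=[{"dx": 0,"dy": 0,"dz": 0.04,"wx": 0,"wy": 0,"wz": 0},{"dx": 0,"dy": 0,"dz": 0.04,"wx": 0,"wy": 0,"wz": 0},{"dx": 0,"dy": 0,"dz": 0,"wx": 0,"wy": 0,"wz": 0}])

```text
time_s: 7.15
eef_pos: [551.2, 181.3, 55.5]
ee_rot: [-0.0, 0.077, 0.997, -0.0]
force: [-0.6, 0.4, 0.1]
grip_width: 0.007
grip_force: 0.0
```

Request:
step_arm(increments=[{"dx": 0,"dy": 0,"dz": 0.04,"wx": 0,"wy": 0,"wz": 0},{"dx": 0,"dy": 0,"dz": 0.04,"wx": 0,"wy": 0,"wz": 0},{"dx": 0,"dy": 0,"dz": 0,"wx": 0,"wy": 0,"wz": 0}])

```text
time_s: 7.45
eef_pos: [551.2, 181.3, 53.5]
ee_rot: [-0.0, 0.077, 0.997, -0.0]
force: [0.4, 1.1, 0.5]
grip_width: 0.001
grip_force: 0.0
```

Request:
step_arm(increments=[{"dx": 0,"dy": 0,"dz": 0.06,"wx": 0,"wy": 0,"wz": 0},{"dx": 0,"dy": 0,"dz": 0.06,"wx": 0,"wy": 0,"wz": 0},{"dx": 0,"dy": 0,"dz": 0,"wx": 0,"wy": 0,"wz": 0}])

```text
time_s: 7.75
eef_pos: [551.2, 181.3, 50.4]
ee_rot: [-0.0, 0.077, 0.997, -0.0]
force: [0.0, -0.1, -0.2]
grip_width: 0.001
grip_force: 0.0
```

```bash
python3 - <<'E'
from h import *
c,f=cap("side"); p=np.array(c["R"])@[550,181,45]+np.array(c["t"]); u=int(p[0]/p[2]*c["fx"]+c["cx"]);v=int(p[1]/p[2]*c["fy"]+c["cy"])
print(u,v)
for z in (33,50,70):
    p=np.array(c["R"])@[551.2,181.3,z]+np.array(c["t"]); print(z,p[0]/p[2]*c["fx"]+c["cx"]-u+50,p[1]/p[2]*c["fy"]+c["cy"]-v+70)
cv2.imwrite("pics/s5.png",cv2.resize(c["frame"][v-70:v+30,u-50:u+60],None,fx=5,fy=5,interpolation=cv2.INTER_CUBIC))
E
```

```text
325 203
33 51.24205482342438 72.91861394216559
50 51.32003450312379 69.22492309801657
70 51.41347225123337 64.79902450468538
```

View pics/s5.png

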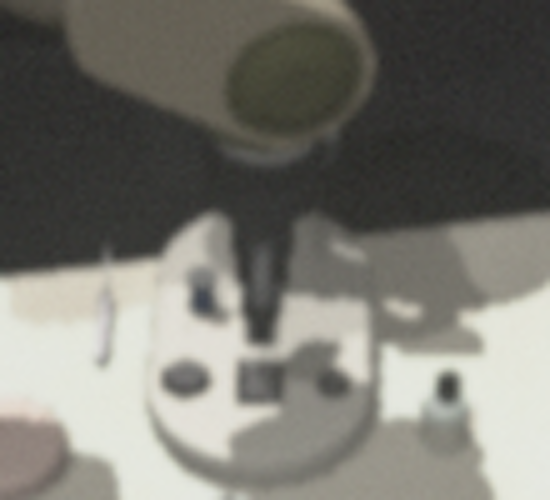

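In the side view the tip ends at crop (262,343), about 53 mm high. It lines up with the rocker at (262,380). The tips therefore stand about level with the reported TCP, and I'll descend further.

Request:
step_arm(increments=[{"dx": 0,"dy": 0,"dz": 0.12,"wx": 0,"wy": 0,"wz": 0},{"dx": 0,"dy": 0,"dz": 0.12,"wx": 0,"wy": 0,"wz": 0},{"dx": 0,"dy": 0,"dz": 0.12,"wx": 0,"wy": 0,"wz": 0},{"dx": 0,"dy": 0,"dz": 0,"wx": 0,"wy": 0,"wz": 0}])

```text
time_s: 8.2
eef_pos: [551.0, 181.3, 41.1]
ee_rot: [-0.0, 0.077, 0.997, -0.0]
force: [-0.2, -1.0, -0.3]
grip_width: -0.001
grip_force: 0.0
```

Request:
step_arm(increments=[{"dx": 0,"dy": 0,"dz": 0.06,"wx": 0,"wy": 0,"wz": 0},{"dx": 0,"dy": 0,"dz": 0.06,"wx": 0,"wy": 0,"wz": 0},{"dx": 0,"dy": 0,"dz": 0,"wx": 0,"wy": 0,"wz": 0}])

```text
time_s: 8.5
eef_pos: [551.2, 181.3, 38.5]
ee_rot: [-0.0, 0.077, 0.997, -0.0]
force: [0.5, 0.5, -0.3]
grip_width: -0.001
grip_force: 0.0
```

Request:
step_arm(increments=[{"dx": 0,"dy": 0,"dz": 0.04,"wx": 0,"wy": 0,"wz": 0},{"dx": 0,"dy": 0,"dz": 0.04,"wx": 0,"wy": 0,"wz": 0},{"dx": 0,"dy": 0,"dz": 0,"wx": 0,"wy": 0,"wz": 0}])

```text
time_s: 8.8
eef_pos: [551.2, 181.3, 36.6]
ee_rot: [-0.0, 0.077, 0.997, -0.0]
force: [0.5, -0.2, -0.3]
grip_width: -0.002
grip_force: 0.0
```

Request:
step_arm(increments=[{"dx": 0,"dy": 0,"dz": 0.04,"wx": 0,"wy": 0,"wz": 0},{"dx": 0,"dy": 0,"dz": 0.04,"wx": 0,"wy": 0,"wz": 0},{"dx": 0,"dy": 0,"dz": 0,"wx": 0,"wy": 0,"wz": 0}])

```text
time_s: 9.1
eef_pos: [551.2, 181.3, 34.5]
ee_rot: [-0.0, 0.077, 0.997, -0.0]
force: [-1.4, 0.7, -0.0]
grip_width: 0.005
grip_force: 0.0
```

Request:
step_arm(increments=[{"dx": 0,"dy": 0,"dz": 0.04,"wx": 0,"wy": 0,"wz": 0},{"dx": 0,"dy": 0,"dz": 0.04,"wx": 0,"wy": 0,"wz": 0},{"dx": 0,"dy": 0,"dz": 0,"wx": 0,"wy": 0,"wz": 0}])

```text
time_s: 9.4
eef_pos: [551.2, 181.3, 32.5]
ee_rot: [-0.0, 0.077, 0.997, -0.0]
force: [0.5, 0.3, -0.8]
grip_width: -0.0
grip_force: 0.0
```

```bash
python3 - <<'E'
from h import *
s=ctrl.sense();print(s["time_s"],s["eef_pos"],s["force"])
c,f=cap("wrist"); cv2.imwrite("pics/w6.png",cv2.resize(c["frame"][120:330,180:460],None,fx=2.5,fy=2.5))
E
```

```text
9.4 [551.22010607 181.33897449  32.53408632] [ 0.47074504  0.25268713 -0.79830626]
```

View pics/w6.png

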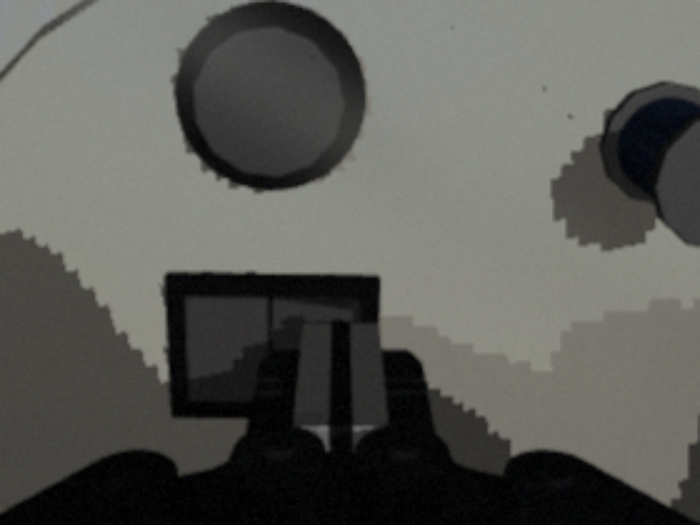

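The tip (columns 300–382) now covers most of the raised half, centred about 13 mm from the pivot (column 270). It still looks a few mm above, so I'll continue.

Request:
step_arm(increments=[{"dx": 0,"dy": 0,"dz": 0.04,"wx": 0,"wy": 0,"wz": 0},{"dx": 0,"dy": 0,"dz": 0.04,"wx": 0,"wy": 0,"wz": 0},{"dx": 0,"dy": 0,"dz": 0,"wx": 0,"wy": 0,"wz": 0}])

```text
time_s: 9.75
eef_pos: [551.4, 181.6, 30.8]
ee_rot: [0.0, 0.077, 0.997, 0.0]
force: [-0.9, 0.4, 1.6]
grip_width: -0.0
grip_force: 0.8
```

Request:
step_arm(increments=[{"dx": 0,"dy": 0,"dz": 0.04,"wx": 0,"wy": 0,"wz": 0},{"dx": 0,"dy": 0,"dz": 0.04,"wx": 0,"wy": 0,"wz": 0},{"dx": 0,"dy": 0,"dz": 0,"wx": 0,"wy": 0,"wz": 0}])

```text
time_s: 10.05
eef_pos: [551.4, 181.4, 28.7]
ee_rot: [0.0, 0.077, 0.997, 0.0]
force: [0.4, 1.2, 2.2]
grip_width: 0.003
grip_force: 1.0
```

Contact. I'll finish the stroke gently.

Request:
step_arm(increments=[{"dx": 0,"dy": 0,"dz": 0.04,"wx": 0,"wy": 0,"wz": 0},{"dx": 0,"dy": 0,"dz": 0,"wx": 0,"wy": 0,"wz": 0}])

```text
time_s: 10.25
eef_pos: [551.3, 181.3, 27.6]
ee_rot: [0.0, 0.077, 0.997, -0.0]
force: [1.3, 1.4, 1.6]
grip_width: 0.004
grip_force: 0.9
```

Request:
step_arm(increments=[{"dx": 0,"dy": 0,"dz": 0.04,"wx": 0,"wy": 0,"wz": 0},{"dx": 0,"dy": 0,"dz": 0,"wx": 0,"wy": 0,"wz": 0}])

```text
time_s: 10.45
eef_pos: [551.4, 181.3, 26.9]
ee_rot: [0.0, 0.077, 0.997, -0.0]
force: [-0.5, 1.5, 4.2]
grip_width: -0.002
grip_force: 2.4
```

Request:
step_arm(increments=[{"dx": 0,"dy": 0,"dz": 0.02,"wx": 0,"wy": 0,"wz": 0},{"dx": 0,"dy": 0,"dz": 0,"wx": 0,"wy": 0,"wz": 0}])

```text
time_s: 10.65
eef_pos: [551.4, 181.4, 26.8]
ee_rot: [0.0, 0.077, 0.997, -0.0]
force: [-2.3, 0.5, 9.8]
grip_width: 0.003
grip_force: 4.5
```

Request:
step_arm(increments=[{"dx": 0,"dy": 0,"dz": 0.02,"wx": 0,"wy": 0,"wz": 0},{"dx": 0,"dy": 0,"dz": 0,"wx": 0,"wy": 0,"wz": 0}])

```text
time_s: 10.85
eef_pos: [551.5, 181.4, 26.8]
ee_rot: [0.0, 0.077, 0.997, -0.0]
force: [-5.0, 1.0, 12.6]
grip_width: -0.002
grip_force: 6.5
```

Rigid stop after about 4.5 mm of stroke, so the rocker is over. I'll lift and shift to the larger button.

Request:
step_arm(increments=[{"dx": 0,"dy": 0,"dz": -0.4,"wx": 0,"wy": 0,"wz": 0},{"dx": 0,"dy": 0,"dz": -0.6,"wx": 0,"wy": 0,"wz": 0},{"dx": 0.97,"dy": -0.24,"dz": 0,"wx": 0,"wy": 0,"wz": 0},{"dx": 0.97,"dy": -0.24,"dz": 0,"wx": 0,"wy": 0,"wz": 0},{"dx": 0,"dy": 0,"dz": 0,"wx": 0,"wy": 0,"wz": 0}])

```text
time_s: 11.35
eef_pos: [498.9, 176.8, 50.5]
ee_rot: [-0.002, 0.077, 0.997, -0.0]
force: [0.5, 0.8, -0.5]
grip_width: -0.003
grip_force: 0.0
```

```bash
python3 - <<'E'
from h import *
s=ctrl.sense();print(s["time_s"],s["eef_pos"],s["force"])
c,f=cap("wrist");d,_=cap("side")
a=d["frame"][113:253,245:405]
cv2.imwrite("pics/w7.png",np.vstack([cv2.resize(c["frame"][100:400,:],None,fx=1,fy=1),cv2.resize(a,(343,300),interpolation=cv2.INTER_CUBIC)[:, :].copy() if 0 else cv2.copyMakeBorder(cv2.resize(a,(343,300),interpolation=cv2.INTER_CUBIC),0,0,0,297,cv2.BORDER_CONSTANT)]))
E
```

```text
11.35 [498.94653113 176.75897585  50.49703021] [ 0.47502682  0.76048774 -0.49313185]
```

View pics/w7.png

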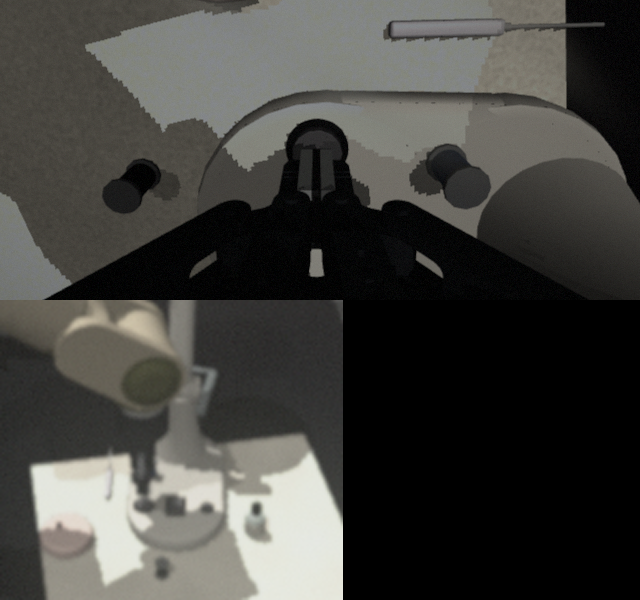

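The wrist view shows the tip (col 316) over the button (col 317), with both spools well clear of the knuckles. The side view agrees. I'll press the button.

Request:
step_arm(increments=[{"dx": 0,"dy": 0,"dz": 0.4,"wx": 0,"wy": 0,"wz": 0},{"dx": 0,"dy": 0,"dz": 0.24,"wx": 0,"wy": 0,"wz": 0},{"dx": 0,"dy": 0,"dz": 0.08,"wx": 0,"wy": 0,"wz": 0},{"dx": 0,"dy": 0,"dz": 0,"wx": 0,"wy": 0,"wz": 0}])

```text
time_s: 11.85
eef_pos: [501.4, 176.9, 32.0]
ee_rot: [-0.001, 0.077, 0.997, -0.0]
force: [1.0, -0.4, 0.9]
grip_width: -0.002
grip_force: 0.0
```

Request:
step_arm(increments=[{"dx": 0,"dy": 0,"dz": 0.04,"wx": 0,"wy": 0,"wz": 0},{"dx": 0,"dy": 0,"dz": 0.04,"wx": 0,"wy": 0,"wz": 0},{"dx": 0,"dy": 0,"dz": 0.04,"wx": 0,"wy": 0,"wz": 0},{"dx": 0,"dy": 0,"dz": 0,"wx": 0,"wy": 0,"wz": 0}])

```text
time_s: 12.25
eef_pos: [501.7, 177.0, 29.9]
ee_rot: [0.0, 0.077, 0.997, 0.0]
force: [-0.2, -1.0, 3.0]
grip_width: 0.002
grip_force: 1.1
```

Request:
step_arm(increments=[{"dx": 0,"dy": 0,"dz": 0.04,"wx": 0,"wy": 0,"wz": 0},{"dx": 0,"dy": 0,"dz": 0,"wx": 0,"wy": 0,"wz": 0},{"dx": 0,"dy": 0,"dz": 0,"wx": 0,"wy": 0,"wz": 0}])

```text
time_s: 12.55
eef_pos: [501.7, 177.0, 28.9]
ee_rot: [0.0, 0.077, 0.997, 0.0]
force: [0.9, 1.0, 2.8]
grip_width: 0.009
grip_force: 1.4
```

Spring force is rising as specified; I'll go on toward about 3.5 mm.

Request:
step_arm(increments=[{"dx": 0,"dy": 0,"dz": 0.04,"wx": 0,"wy": 0,"wz": 0},{"dx": 0,"dy": 0,"dz": 0.04,"wx": 0,"wy": 0,"wz": 0},{"dx": 0,"dy": 0,"dz": 0,"wx": 0,"wy": 0,"wz": 0}])

```text
time_s: 12.85
eef_pos: [501.7, 177.0, 27.0]
ee_rot: [0.0, 0.077, 0.997, 0.0]
force: [0.3, 0.7, 5.2]
grip_width: 0.001
grip_force: 2.8
```

Request:
step_arm(increments=[{"dx": 0,"dy": 0,"dz": 0.02,"wx": 0,"wy": 0,"wz": 0},{"dx": 0,"dy": 0,"dz": 0,"wx": 0,"wy": 0,"wz": 0},{"dx": 0,"dy": 0,"dz": 0,"wx": 0,"wy": 0,"wz": 0}])

```text
time_s: 13.15
eef_pos: [501.8, 177.0, 26.9]
ee_rot: [0.0, 0.077, 0.997, 0.0]
force: [-2.4, -0.9, 11.0]
grip_width: -0.001
grip_force: 5.2
```

Bottomed out at 11 N. I'll hold for 3 s.

Request:
step_arm(increments=[{"dx": 0,"dy": 0,"dz": 0,"wx": 0,"wy": 0,"wz": 0},{"dx": 0,"dy": 0,"dz": 0,"wx": 0,"wy": 0,"wz": 0},{"dx": 0,"dy": 0,"dz": 0,"wx": 0,"wy": 0,"wz": 0},{"dx": 0,"dy": 0,"dz": 0,"wx": 0,"wy": 0,"wz": 0},{"dx": 0,"dy": 0,"dz": 0,"wx": 0,"wy": 0,"wz": 0}])

```text
time_s: 13.65
eef_pos: [501.8, 177.0, 26.8]
ee_rot: [0.0, 0.077, 0.997, 0.0]
force: [-2.4, -0.2, 10.6]
grip_width: 0.002
grip_force: 5.2
```

Request:
step_arm(increments=[{"dx": 0,"dy": 0,"dz": 0,"wx": 0,"wy": 0,"wz": 0},{"dx": 0,"dy": 0,"dz": 0,"wx": 0,"wy": 0,"wz": 0},{"dx": 0,"dy": 0,"dz": 0,"wx": 0,"wy": 0,"wz": 0},{"dx": 0,"dy": 0,"dz": 0,"wx": 0,"wy": 0,"wz": 0},{"dx": 0,"dy": 0,"dz": 0,"wx": 0,"wy": 0,"wz": 0}])

```text
time_s: 14.15
eef_pos: [501.8, 177.0, 26.9]
ee_rot: [0.0, 0.077, 0.997, 0.0]
force: [-2.4, -0.1, 10.4]
grip_width: 0.001
grip_force: 5.2
```

Request:
step_arm(increments=[{"dx": 0,"dy": 0,"dz": 0,"wx": 0,"wy": 0,"wz": 0},{"dx": 0,"dy": 0,"dz": 0,"wx": 0,"wy": 0,"wz": 0},{"dx": 0,"dy": 0,"dz": 0,"wx": 0,"wy": 0,"wz": 0},{"dx": 0,"dy": 0,"dz": 0,"wx": 0,"wy": 0,"wz": 0},{"dx": 0,"dy": 0,"dz": 0,"wx": 0,"wy": 0,"wz": 0}])

```text
time_s: 14.65
eef_pos: [501.8, 177.0, 26.9]
ee_rot: [0.0, 0.077, 0.997, 0.0]
force: [-1.6, -0.2, 10.2]
grip_width: -0.0
grip_force: 5.2
```

Request:
step_arm(increments=[{"dx": 0,"dy": 0,"dz": 0,"wx": 0,"wy": 0,"wz": 0},{"dx": 0,"dy": 0,"dz": 0,"wx": 0,"wy": 0,"wz": 0},{"dx": 0,"dy": 0,"dz": 0,"wx": 0,"wy": 0,"wz": 0},{"dx": 0,"dy": 0,"dz": 0,"wx": 0,"wy": 0,"wz": 0},{"dx": 0,"dy": 0,"dz": 0,"wx": 0,"wy": 0,"wz": 0}])

```text
time_s: 15.15
eef_pos: [501.8, 177.0, 26.8]
ee_rot: [0.0, 0.077, 0.997, 0.0]
force: [-1.8, -1.3, 10.6]
grip_width: 0.001
grip_force: 5.2
```

Request:
step_arm(increments=[{"dx": 0,"dy": 0,"dz": 0,"wx": 0,"wy": 0,"wz": 0},{"dx": 0,"dy": 0,"dz": 0,"wx": 0,"wy": 0,"wz": 0},{"dx": 0,"dy": 0,"dz": 0,"wx": 0,"wy": 0,"wz": 0},{"dx": 0,"dy": 0,"dz": 0,"wx": 0,"wy": 0,"wz": 0},{"dx": 0,"dy": 0,"dz": 0,"wx": 0,"wy": 0,"wz": 0}])

```text
time_s: 15.65
eef_pos: [501.8, 177.0, 26.9]
ee_rot: [0.0, 0.077, 0.997, 0.0]
force: [-1.7, -1.7, 10.1]
grip_width: 0.006
grip_force: 5.2
```

```bash
python3 - <<'E'
from h import *
s=ctrl.sense();print(s["time_s"],s["eef_pos"],s["force"])
c,f=cap("wrist");d,_=cap("side")
cv2.imwrite("pics/w8.png",np.vstack([cv2.resize(c["frame"][180:290,230:430],(640,352)),cv2.resize(d["frame"][40:285],(640,245))]))
E
```

```text
15.65 [501.75078388 176.98711941  26.85823134] [-1.73170915 -1.72840415 10.13101518]
```

View pics/w8.png

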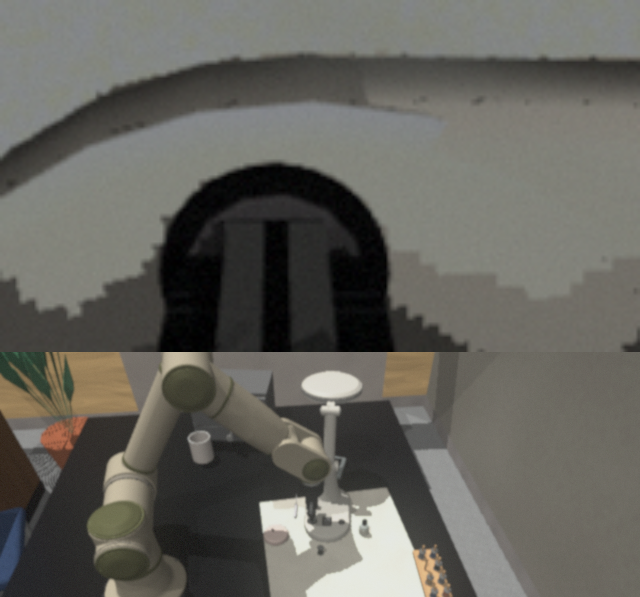

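The tip sits centred on the pressed button (crop columns 190–360), and it has been held for over 2.5 s. I'll lift off and check the rocker.

Request:
step_arm(increments=[{"dx": 0,"dy": 0,"dz": -0.4,"wx": 0,"wy": 0,"wz": 0},{"dx": 0,"dy": 0,"dz": -0.8,"wx": 0,"wy": 0,"wz": 0},{"dx": 0,"dy": 0,"dz": -1,"wx": 0,"wy": 0,"wz": 0},{"dx": 0.6,"dy": 0,"dz": -1,"wx": 0,"wy": 0,"wz": 0},{"dx": 1,"dy": 0,"dz": -1,"wx": 0,"wy": 0,"wz": 0}])

```text
time_s: 16.25
eef_pos: [461.8, 182.9, 132.0]
ee_rot: [-0.0, 0.078, 0.997, -0.0]
force: [-0.2, 0.3, 1.0]
grip_width: -0.0
grip_force: 0.0
```

Request:
step_arm(increments=[{"dx": -1,"dy": 0,"dz": -1,"wx": 0,"wy": 0,"wz": 0},{"dx": -1,"dy": -1,"dz": 0,"wx": 0,"wy": 0,"wz": 0},{"dx": -1,"dy": -1,"dz": 0,"wx": 0,"wy": 0,"wz": 0},{"dx": -1,"dy": -1,"dz": 0,"wx": 0,"wy": 0,"wz": 0},{"dx": 0,"dy": 0,"dz": 0,"wx": 0,"wy": 0,"wz": 0}])

```text
time_s: 16.75
eef_pos: [550.7, 90.6, 155.9]
ee_rot: [-0.0, 0.079, 0.997, -0.0]
force: [-0.1, 0.4, 0.6]
grip_width: 0.001
grip_force: 0.0
```

```bash
python3 - <<'E'
from h import *
s=ctrl.sense();print(s["time_s"],s["eef_pos"],s["force"])
c,f=cap("wrist")
b=cv2.imread("pics/wrist2.png")
m=eyes.cut_out("wrist","rocker"); ys,xs=np.nonzero(m[0]["mask"]);print(m[0]["p"],xs.min(),xs.max(),ys.min(),ys.max())
x,y=int(xs.mean()),int(ys.mean())
k=lambda i,x,y:cv2.resize(i[max(0,y-60):max(0,y-60)+90,x-60:x+60],(480,290),interpolation=cv2.INTER_CUBIC)
cv2.imwrite("pics/w9.png",np.vstack([k(c["frame"],x,y),k(b,293,219)]))
E
```

```text
16.75 [550.73588026  90.58458515 155.91552003] [-0.12596813  0.35481011  0.61996446]
0.69 391 433 159 187
```

View pics/w9.png

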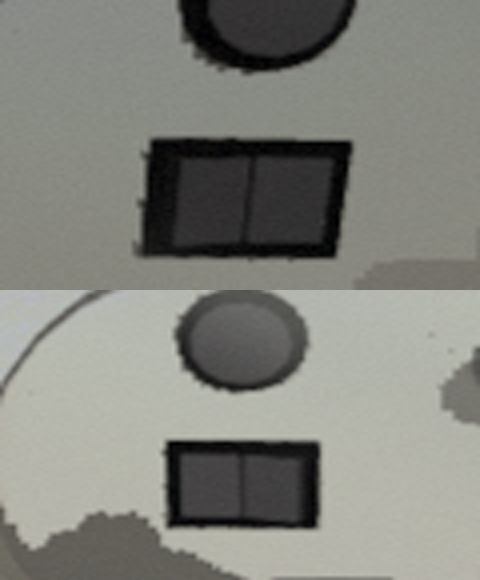

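The dark side face has moved from the rocker's right (neck) end in the earlier picture (bottom, about (305,485)) to its left end (top, about (162,200)). The rocker is over to on, and the hand is clear.

```bash
python3 -c "
from rig import finish_job
print(finish_job())"
```

```text
the job is handed in; nothing more can be done
None
```

I pressed the rocker over to on, held the brighter button fully down for about 2.5 s, drew the hand clear and handed the job in at about 17 s; the judge gave no result back, and no change in the lamp's light showed in the pictures.

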